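# Prop the irradiation panel on its leg and fit the filter cassette

### The job

Get the hinged light panel ready: raise it by its bar handle until it stays fully open, swing the folded wire prop leg under it up and over centre until it locks against its stop, then lower the panel so that it stands on the leg. Finally lay the filter cassette flat and square on the panel's face with its lower edge against the ledge, wholly on the panel, and leave everything else where it stands.

Things in the scene. Friction and masses are not known exactly. Their poses are not given: they have to be found in the camera images.
- stand: Fixed dark steel base plate (215 x 190 x 10 mm) carrying panel and leg. Origin on the bench under it. Its +x points level from the panel's hinge towards the panel's free edge, y lies along the hinge, z up. Hinge axis at x -140, z 52 mm; leg pivot at x +30, z 18 mm; both axes parallel to y, mid-plane y = 0.
- panel (a joint): Opening angle of the LED panel (aluminium slab 250 mm long from its hinge, 180 wide, 24 thick, 0.55 kg; hinge on the underside edge): 0 level, 1.187 open at its stop, free edge up and back towards the hinge side. Stiff, damped hinge: stays when fully open, below about 0.9 sinks slowly by its weight. Lifting takes about 6 N at the handle. On the locked leg it reads about 0.56.
- handle (a point): Centre of the panel's bar handle: a round steel bar 12 mm thick, parallel to the hinge (y), 88 mm free between two posts, its centre 35 mm above the panel's face, 215 mm from the hinge along the panel. Axes: those of the panel (x from hinge to free edge along the panel, y along the hinge, z out of the LED face).
- leg (a joint): Prop leg: 0 folded (points to +x of the stand, 10 degrees above level, under the panel); grows as it swings up and over towards the hinge; 2.13 locked at its stop, leaning 42 degrees past upright. An over-centre spring holds it at either end: centre at 1.66, 3 N at the bar to start it, 1 N towards the stop when locked. Needs the panel open.
- leg_bar (a point): Middle of the leg's cross bar. The leg is a U: two flat arms 115 mm long (pivot to bar centre) and a round steel bar 12 mm thick, parallel to the hinge, 88 mm free between the arms. Folded: bar 38 mm above the bench, 33 mm beyond the level panel's free edge. Locked: 104 mm up, at x -47 mm of the stand, about 70 mm from the open panel, which overhangs it.
- ledge (a point): On the panel's LED face at the middle of the ledge (a raised aluminium strip 170 mm wide, 10 mm high, next to the hinge): this point lies on the face at the ledge's inner side, 18 mm from the hinge. Axes of the panel: x up the face away from the ledge, y along the ledge, z out of the face.
- cassette_mid (a point): Middle of the loose filter cassette (0.12 kg), 21 mm above its underside: grey square frame 80 x 80 x 10 mm with glass and an upright grip rib on top (44 mm long in x, 12 mm thick in y, up to 42 mm above the underside, centred). x along the rib, z up. Starts flat on the bench in one of three places. On the panel the rib may point up the face or along the ledge.
- beaker: Glass beaker, 72 mm wide, 85 mm high, loose. Origin: centre of its underside. Leave it.
- jar: Amber jar, 60 mm wide, 75 mm high, loose. Origin: centre of its underside. Leave it.
- vial: Amber bottle, 44 mm wide, 100 mm high, loose, close beside the stand. Origin: centre of its underside. Leave it.
- lens: Glass lens disc, 52 mm wide, 8 mm thick, lying loose beside the stand. Origin: centre of its underside. Leave it.
- meter: Grey hand-held meter 150 x 75 x 30 mm lying loose beyond the stand. Origin: centre of its underside. Leave it.
- stirrer: Fixed stirrer 170 x 160 mm with a round flask on it, 204 mm high in all, on the right at the back. Origin: centre of its underside. An obstacle.
Not all that is in view belongs to the job. Leave any blue look-alike of the part that bears cassette_mid alone.

How it is judged:
On the way, in this order (a step that is already met when the one before it is completed fails the run):
1. the leg is swung over centre and locked at its stop while the panel is held open above it (value of joint leg above 2.05 rad and value of joint panel above 0.65 rad), for 0.2 s.
2. the panel is let down and stands on the locked leg (value of joint leg above 2.05 rad and value of joint panel between 0.52 and 0.6 rad), for 0.3 s.
At the end, for the whole second after the job is handed in: Leg locked at its stop (above 2.05 rad), panel standing on it (0.52 to 0.60 rad); cassette right way up and flat on the panel (0.1 rad), square to the ledge (0.2 rad), lower edge within 13 mm of the ledge, its middle within 48 mm of the ledge middle along it (all of step 2 and z of cassette_mid in the frame of ledge between 0.015 and 0.027 m and x of cassette_mid in the frame of ledge between 0.035 and 0.053 m and y of cassette_mid in the frame of ledge between -0.048 and 0.048 m and angle between the z axis of cassette_mid and the z axis of ledge, either way round below 0.1 rad and (angle between the x axis of cassette_mid and the x axis of ledge, either way round below 0.2 rad or angle between the x axis of cassette_mid and the y axis of ledge, either way round below 0.2 rad) and angle between cassette_mid's own z axis and vertical below 1 rad); the robot touches nothing.
It fails at once if the beaker is pushed more than 30 mm or tipped (distance of beaker from where it was at the start of the episode above 0.03 m or angle between beaker's own z axis and vertical above 0.35 rad).
It fails at once if the jar is pushed more than 30 mm or tipped (distance of jar from where it was at the start of the episode above 0.03 m or angle between jar's own z axis and vertical above 0.35 rad).
It fails at once if the amber bottle is pushed more than 30 mm or tipped (distance of vial from where it was at the start of the episode above 0.03 m or angle between vial's own z axis and vertical above 0.35 rad).
It fails at once if the lens is pushed more than 30 mm (distance of lens from where it was at the start of the episode above 0.03 m).
It fails at once if the meter is pushed more than 30 mm (distance of meter from where it was at the start of the episode above 0.03 m).
It also fails if it takes over 72 s, if anything falls off the work surface, if the arm or the gripper's body presses on something with over 40 N, if the wrist force passes 120 N, or if a joint passes its speed limit or range.

### The arm

A 6-joint arm with a two-finger parallel gripper is mounted at the origin on the work surface. World frame = base frame: x ahead of the robot, y to its left, z up, the work surface at z = 0. Lengths are in m, angles in rad, forces in N, time in s.
With the tool pointing down it reaches from about 0.25 to 0.725 m from the base axis. Payload 4 kg.
Tool frame: the origin (TCP) lies between the finger pads; the fingertips stand 11 mm ahead of it and the grasp point (between the pads) lies 8 mm behind it (tcp_to_tips is the z of the fingertips in the tool frame, in m); z points along the fingers, y is the direction in which the jaws open and shut (so a half turn about z gives the same grasp; the last joint's range is limited). The gripper opens to 85 mm and grips with 20 to 120 N. Pads are 22 mm wide; open, the fingers measure 114 mm over their backs; the gripper's body (76 mm by 85 mm) begins 54 mm behind the grasp point. The pads swing forward as they close: fully open they stand 13 mm farther back than shut.
Start: joints at [-1.162, 0.241, 0.005, 1.335, 0, 1.571], TCP at [0.199, -0.459, 0.242] pointing down, gripper open.
Joint ranges: [-2.72, 2.72], [-1.05, 1.87], [-1.09, 1.28], [-1.99, 2.15], [-1.42, 1.44], [-3.14, 3.14]. Speed limits (rad/s): [2.79, 2.79, 3.14, 3.14, 3.14, 3.14].

### API

Orientations are given as a unit quaternion [x, y, z, w].
In Python, from workcell import * gives the robot as it stands.
- The arm moves only by the tool move_arm, never from a script. Its argument "moves" is a list that holds one entry, the list of rows, each a list of 7 numbers: the shift along the world's x, y, z in units of 500 mm (1.0 is 500 mm), then the turn, a rotation vector about the world's x, y, z in units of 30 degrees (1.0 is 30 degrees), then the closure, from -1 (fully open) to 1 (shut), so that 0 is half open. A call has 1 to 8 rows; each row shifts and turns the pose as measured when the row begins; what a row does not reach is not made up. A row lasts 1/12 s, in which the tool goes at most 41.7 mm and 7.16 degrees, less where a joint would pass 70% of its speed; a pose out of reach is approached as far as the arm can. A call with a number of a shift or a turn outside -1 to 1 is refused whole. A call with a gripper value outside its range is refused whole. The fingers move at their own pace and stop on an object; the grip force is fixed at half the most. Time passes only in rows, so rows that do not move let the fingers close. It gives the time, the measured TCP pose, the force and the opening at its end, in the units of the state.
- get_obs(): the state, without advancing time (a new reading comes with each control period).
- camera(name): name is "side" or "top" or "wrist"; returns a dict with "pixels" (384x512x3 uint8, red, green, blue), "range_z" (384x512 float32, m along the optical axis (not along the pixel's ray), 0 where there is no reading), "fx", "fy", "cx", "cy" (pixels), "extrinsics" (4x4, takes a point from camera to world coordinates). Camera axes: x right, y down, z forward; pixel columns grow to the right and rows downward; lengths in m; the calibration is good to about 2 mm. A picture is of the moment at which its call begins.
- job_done(): hands the job in, once; it reports no verdict.
The state is a dict: "clock": time; "joint_pos": joint angles; "joint_vel": joint speeds; "tau": joint torques, N m; "eef_pos": TCP position; "tool_rot": TCP orientation; "ft_force": force on the tool from outside, world axes, zero at the start; "ft_torque": the same for the moment, N m; "grip_width": finger opening in m.
Only numpy, scipy, OpenCV 4.12 (cv2) and the standard library are available. Lean on these libraries where they do the work, as an engineer would, in place of code of your own. Each camera call takes 0.05 s, during which the arm holds its last target.

## Working session

There is one attempt and no reset: what is moved stays moved. The work goes in short steps, Python scripts to look and compute and a tool call to move; the robot and the scene stay as the last step left them, time stands still between calls to the robot, and variables do not carry over. Pictures are saved under pics/ and viewed, and the job is handed in when it is done.

Besides the shell and the picture viewer there is one more tool, called after "Request:" in YAML: its name, and indented under it one key for each argument. move_arm: Moves the arm, as the interface text tells. Shifts and turns lie within -1 to 1; 1 stands for 500 mm of shift or 30 degrees of turn. Its arguments: {"type":"object","properties":{"moves":{"type":"array","items":{"type":"array","items":{"type":"array","items":{"type":"number"}}}}},"required":["moves"]}

```bash
ls; mkdir -p pics; python3 - <<'E'
from workcell import *
import cv2,numpy as np
o=get_obs();print(o)
for n in ["side","top","wrist"]:
    c=camera(n);cv2.imwrite(f"pics/{n}0.png",c["pixels"][:,:,::-1]);np.savez(f"/tmp/{n}0.npz",**c)
    print(n,c["fx"],c["cx"],c["cy"],np.round(c["extrinsics"],3).tolist(),(c["range_z"]>0).mean())
E
```

```text
pics
{'clock': 0.0, 'joint_pos': array([-1.16197886e+00,  2.41423375e-01,  3.69892851e-03,  1.33518195e+00,
       -3.26664132e-05,  1.57077119e+00]), 'joint_vel': array([-4.80586436e-04,  1.05677412e-03,  7.92545550e-05,  5.88141197e-04,
        6.50105306e-04, -1.54753388e-03]), 'tau': array([ 8.00171565e-04, -3.72319829e+01,  2.52406150e+01,  1.70498178e-02,
        7.16366230e-05,  1.03191644e-05]), 'eef_pos': array([ 0.19850925, -0.45823579,  0.24139808]), 'tool_rot': array([ 9.79178076e-01,  2.03000451e-01, -2.30139579e-04, -1.02975624e-03]), 'ft_force': array([-0.60899922, -0.64200973,  0.433091  ]), 'ft_torque': array([-0.00026079, -0.00782492,  0.0051342 ]), 'grip_width': 0.08524923226488741}
side 430.0375075629939 250.8068042119006 189.18182925290398 [[-0.994, -0.064, 0.092, 0.411], [-0.112, 0.614, -0.781, 0.991], [-0.007, -0.787, -0.617, 0.877], [0.0, 0.0, 0.0, 1.0]] 0.9959513346354166
top 360.88318482077693 247.79931132284705 186.05704771468604 [[-0.014, -0.985, 0.174, 0.32], [-1.0, 0.009, -0.029, 0.031], [0.027, -0.174, -0.984, 1.064], [0.0, 0.0, 0.0, 1.0]] 0.9960886637369791
wrist 293.06869445510074 257.9637567395306 191.18943952555284 [[0.397, -0.871, -0.291, 0.273], [-0.918, -0.377, -0.124, -0.425], [-0.002, 0.316, -0.949, 0.374], [0.0, 0.0, 0.0, 1.0]] 0.9960530598958334
```

View pics/side0.png

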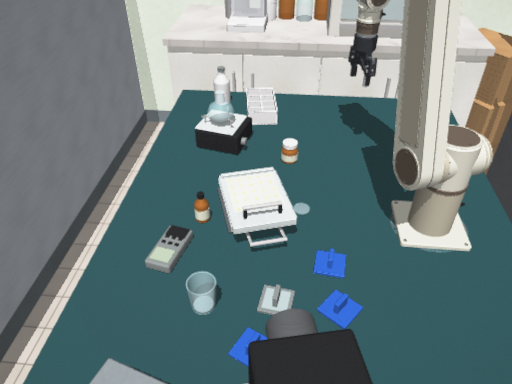

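View pics/top0.png

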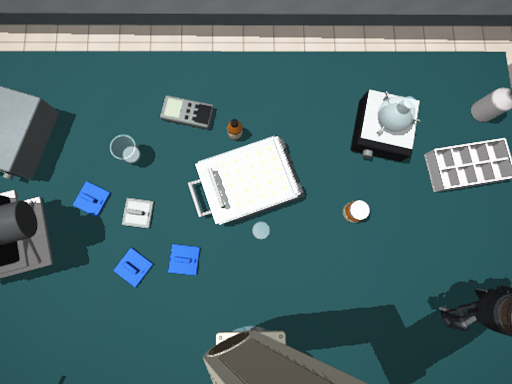

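View pics/wrist0.png

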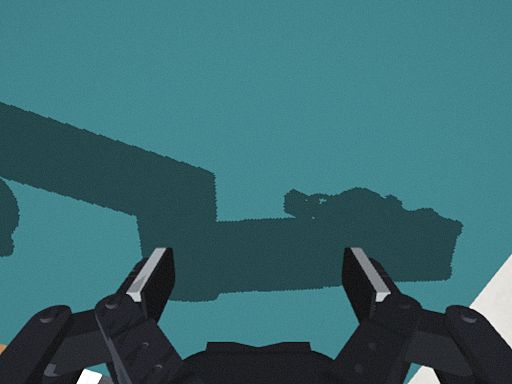

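```bash
cat > h.py <<'E'
import numpy as np,cv2
def cloud(c):
    z=np.array(c["range_z"],float);v,u=np.mgrid[:z.shape[0],:z.shape[1]]
    P=np.stack([(u-c["cx"])/c["fx"]*z,(v-c["cy"])/c["fy"]*z,z],-1)
    E=np.array(c["extrinsics"]);W=P@E[:3,:3].T+E[:3,3];W[z<=0]=np.nan;return W
def load(n):
    d=np.load(f"/tmp/{n}.npz");return {k:(d[k] if d[k].ndim else float(d[k])) for k in d.files}
def shot(n,tag):
    from workcell import camera
    c=camera(n);cv2.imwrite(f"pics/{tag}.png",c["pixels"][:,:,::-1]);np.savez(f"/tmp/{tag}.npz",**c);return c
E
python3 - <<'E'
from h import *
for n in ["top0","side0"]:
    c=load(n);W=cloud(c);v,u=np.mgrid[:384,:512]
    roi=(W[...,0]>0.25)&(W[...,0]<0.75)&(W[...,1]>-0.2)&(W[...,1]<0.3)
    if n=="top0":
        roi=(u>185)&(u<305)&(v>133)&(v<230)
    else: roi=(u>210)&(u<300)&(v>165)&(v<250)
    Z=W[...,2]
    for lo,hi,nm in [(.068,.083,'face'),(.084,.1,'ledge?'),(.105,.13,'handle'),(.03,.055,'legbar')]:
        m=roi&(Z>lo)&(Z<hi);p=W[m]
        if len(p)<10: print(n,nm,len(p));continue
        r=cv2.minAreaRect(p[:,:2].astype(np.float32))
        print(n,nm,len(p),np.median(p,0).round(4),'rect',np.round(r[0],4),np.round(r[1],4),round(r[2],2),'z',np.percentile(p[:,2],[5,95]).round(4))
c=load("top0");W=cloud(c)
for (u,v) in [(139,213),(136,208),(184,260),(133,267),(91,199),(234,130),(261,230),(123,148),(187,112),(356,211),(400,110),(205,198),(198,190),(209,215)]:
    print(u,v,c["pixels"][v,u],W[v,u].round(3))
E
python3 - <<'E'
import cv2
a=cv2.imread('pics/top0.png');cv2.imwrite('pics/top0z.png',cv2.resize(a[125:275,70:310],None,fx=3.3,fy=3.3,interpolation=cv2.INTER_CUBIC))
E
```

```text
top0 face 5354 [0.5113 0.0066 0.0764] rect [0.5151 0.004 ] [0.1867 0.2503] 18.92 z [0.073  0.0795]
top0 ledge? 232 [ 0.5483 -0.1024  0.0865] rect [ 0.5343 -0.0135] [0.166  0.2139] 10.92 z [0.0844 0.0895]
top0 handle 184 [0.4844 0.0879 0.1157] rect [0.4861 0.0894] [0.1105 0.0119] 18.98 z [0.1115 0.1184]
top0 legbar 293 [0.4846 0.1426 0.0426] rect [0.5501 0.0196] [0.2256 0.3169] 10.38 z [0.0348 0.0531]
side0 face 3174 [0.5152 0.0179 0.0756] rect [0.5152 0.0081] [0.1874 0.2539] 18.77 z [0.0719 0.0788]
side0 ledge? 136 [ 0.5342 -0.0918  0.0857] rect [ 0.5206 -0.0036] [0.1674 0.2165] 18.57 z [0.0841 0.098 ]
side0 handle 170 [0.4866 0.0932 0.1139] rect [0.4868 0.0927] [0.1087 0.0144] 19.09 z [0.1076 0.1174]
side0 legbar 272 [0.4667 0.149  0.0405] rect [0.5223 0.111 ] [0.1202 0.2313] 70.12 z [0.0329 0.054 ]
139 213 [194 202 199] [0.426 0.308 0.044]
136 208 [242 244 245] [0.444 0.327 0.008]
184 260 [ 69 138 248] [0.295 0.18  0.044]
133 267 [ 17  47 106] [0.277 0.323 0.029]
91 199 [ 72 140 249] [0.467 0.444 0.042]
234 130 [142  85  32] [0.659 0.039 0.072]
261 230 [165 197 201] [ 0.376 -0.037  0.007]
123 148 [ 69  99 102] [0.623 0.37  0.017]
187 112 [93 96 96] [0.728 0.18  0.035]
356 211 [253 253 253] [ 0.422 -0.298  0.073]
400 110 [143 153 155] [ 0.676 -0.397  0.178]
205 198 [40 92 97] [ 0.473  0.127 -0.003]
198 190 [26 54 56] [ 0.497  0.148 -0.   ]
209 215 [22 50 53] [ 0.423  0.115 -0.002]
```

View pics/top0z.png

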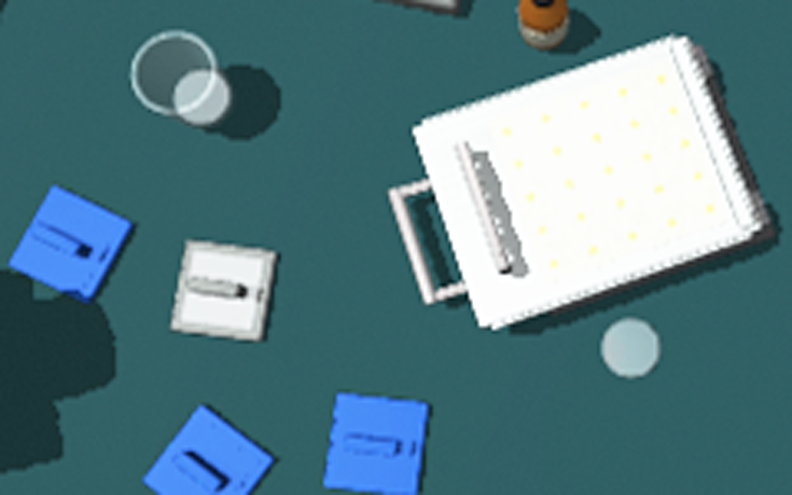

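The panel (face centre ≈ (0.515, 0.006), yaw 18.9°) has its free edge on the left in the top view. The handle is at (218,188) px and the leg bar at (200,198). The white cassette is at (139,213), and the blue ones are decoys. Measured handle and face heights match the given sizes, so I'm moving to above the handle.

Request:
move_arm:
  moves:
    - [[0.023,0.044,0,0,0,0.236,-1],[0.023,0.044,0,0,0,0.236,-1],[0.023,0.044,0,0,0,0.236,-1],[0.023,0.044,0,0,0,0.236,-1],[0.023,0.044,0,0,0,0.236,-1],[0.023,0.044,0,0,0,0.236,-1],[0.023,0.044,0,0,0,0.236,-1],[0.023,0.044,0,0,0,0.236,-1]]

```text
clock: 0.82
eef_pos: [0.2899, -0.2778, 0.238]
tool_rot: [0.762, 0.648, -0.002, -0.002]
ft_force: [1.4, -0.9, 0.3]
grip_width: 0.0855
```

Request:
move_arm:
  moves:
    - [[0.023,0.044,0,0,0,0.236,-1],[0.023,0.044,0,0,0,0.236,-1],[0.023,0.044,0,0,0,0.236,-1],[0.023,0.044,0,0,0,0.236,-1],[0.023,0.044,0,0,0,0.236,-1],[0.023,0.044,0,0,0,0.236,-1],[0.023,0.044,0,0,0,0.236,-1],[0.023,0.044,0,0,0,0.236,-1]]

```text
clock: 1.48
eef_pos: [0.3831, -0.0915, 0.2367]
tool_rot: [0.357, 0.934, -0.003, -0.003]
ft_force: [-0.3, -0.7, 0.1]
grip_width: 0.0852
```

Request:
move_arm:
  moves:
    - [[0.023,0.043,0,0,0,0.23,-1],[0.023,0.043,0,0,0,0.23,-1],[0.023,0.043,0,0,0,0.23,-1],[0.023,0.043,0,0,0,0.23,-0.6],[0.023,0.043,0,0,0,0.23,-0.2],[0.023,0.043,0,0,0,0.23,0],[0.023,0.043,0,0,0,0.23,0],[0.023,0.043,0,0,0,0.22,0]]

```text
clock: 2.15
eef_pos: [0.4765, 0.0907, 0.2348]
tool_rot: [-0.132, 0.991, -0.005, -0.003]
ft_force: [0.1, -0.5, 0.3]
grip_width: 0.0431
```

```bash
cat > st.py <<'E'
from workcell import *
import numpy as np
from scipy.spatial.transform import Rotation as R
th=np.radians(18.9);e=np.array([-np.sin(th),np.cos(th)]);yv=np.array([-e[1],e[0]]);O=np.array([0.5152,0.006])+0.015*e
def stand(p): d=np.array(p[:2])-O; return np.array([d@e,d@yv,p[2]])
def world(s): return np.r_[O+s[0]*e+s[1]*yv,s[2]]
def report():
    o=get_obs();M=R.from_quat(o["tool_rot"]).as_matrix();g=o["eef_pos"]-0.008*M[:,2]
    S=np.stack([np.r_[e,0],np.r_[yv,0],[0,0,1]])
    print('t',round(o["clock"],2),'tcp',o["eef_pos"].round(4),'grasp in stand mm',(stand(g)*1000).round(1),'w',round(o["grip_width"],4))
    print('tool y,z in stand',(S@M[:,1]).round(3),(S@M[:,2]).round(3),'j',o["joint_pos"].round(3),'F',o["ft_force"].round(1),'T',o["ft_torque"].round(2))
E
python3 -c "
from st import *
report();print(world([.075,0,.111]),world([.1433,0,.038]))"
```

```text
t 2.15 tcp [0.4765 0.0907 0.2348] grasp in stand mm [ 77.7   9.2 242.8] w 0.0431
tool y,z in stand [ 0.998 -0.064 -0.008] [-0.008  0.007 -1.   ] j [ 0.193  0.219 -0.043  1.315 -0.009 -0.072] F [ 0.1 -0.5  0.3] T [ 0.04 -0.    0.04]
[0.48604743 0.09114768 0.111     ] [0.46392387 0.15576531 0.038     ]
```

Request:
move_arm:
  moves:
    - [[0.019,0.001,-0.03,0,0,0.122,0],[0,0,-0.05,0,0,0,0],[0,0,-0.05,0,0,0,0],[0,0,-0.045,0,0,0,0],[0,0,-0.045,0,0,0,0],[0,0,-0.03,0,0,0,0],[0,0,-0.015,0,0,0,0],[0,0,0,0,0,0,0]]

```text
clock: 2.82
eef_pos: [0.4879, 0.0978, 0.0955]
tool_rot: [-0.173, 0.985, -0.004, -0.002]
ft_force: [0.4, 0.4, 0.4]
grip_width: 0.0427
```

```bash
python3 -c "
from st import *
from h import *
report();shot('side','s1')"
```

```text
t 2.82 tcp [0.4879 0.0978 0.0955] grasp in stand mm [ 80.8  -4.  103.5] w 0.0427
tool y,z in stand [ 1.     0.018 -0.007] [-0.007  0.004 -1.   ] j [ 0.202  0.354 -0.245  0.975 -0.008 -0.145] F [0.4 0.4 0.4] T [0.07 0.02 0.01]
```

View pics/s1.png

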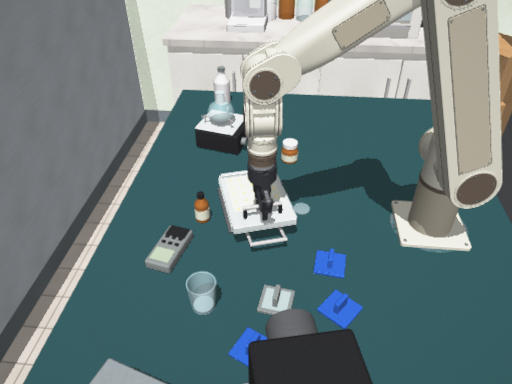

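The gripper is straddling the handle, 8 mm low and 5 mm off along the panel. I'll correct that and close.

Request:
move_arm:
  moves:
    - [[0.003,-0.009,0.014,0,0,0,0],[0,0,0,0,0,0,0.5],[0,0,0,0,0,0,1],[0,0,0,0,0,0,1],[0,0,0,0,0,0,1],[0,0,0,0,0,0,1]]

```text
clock: 3.37
eef_pos: [0.4928, 0.0918, 0.108]
tool_rot: [-0.172, 0.985, -0.005, 0.002]
ft_force: [0.5, 0.4, -5.6]
grip_width: 0.0098
```

```bash
python3 -c "
from st import *
report()"
```

```text
t 3.37 tcp [0.4928 0.0918 0.108 ] grasp in stand mm [ 73.5  -6.5 116. ] w 0.0098
tool y,z in stand [ 1.     0.015 -0.011] [-0.011 -0.003 -1.   ] j [ 0.19   0.342 -0.226  0.999 -0.01  -0.155] F [ 0.5  0.4 -5.6] T [ 0.05 -0.14 -0.2 ]
```

Request:
move_arm:
  moves:
    - [[0.0025,-0.0073,0.0233,0,0,0,1],[0.0029,-0.0085,0.0229,0,0,0,1],[0.0033,-0.0097,0.0224,0,0,0,1],[0.0037,-0.0108,0.0218,0,0,0,1],[0.0041,-0.012,0.0211,0,0,0,1],[0.0045,-0.013,0.0204,0,0,0,1],[0.0048,-0.0141,0.0196,0,0,0,1],[0.0052,-0.0151,0.0187,0,0,0,1]]

```text
clock: 4.03
eef_pos: [0.5059, 0.0532, 0.1899]
tool_rot: [-0.173, 0.985, 0.005, -0.001]
ft_force: [1.0, 3.4, -6.8]
grip_width: 0.0096
```

```bash
cat >> st.py <<'E'
def ang():
    o=get_obs();M=R.from_quat(o["tool_rot"]).as_matrix();g=stand(o["eef_pos"]-0.008*M[:,2])
    d=np.array([g[0]+.14,g[2]-.052]);print('handle r,theta',np.hypot(*d).round(4),np.arctan2(d[1],d[0]).round(3),'panel',(np.arctan2(d[1],d[0])-.268).round(3))
E
python3 -c "
from st import *
report();ang()"
```

```text
t 4.03 tcp [0.5059 0.0532 0.1899] grasp in stand mm [ 32.6  -6.5 197.9] w 0.0096
tool y,z in stand [1.    0.019 0.01 ] [ 0.01   0.001 -1.   ] j [ 0.099  0.289 -0.069  1.215  0.01  -0.249] F [ 1.   3.4 -6.8] T [ 1.07 -0.1  -0.23]
handle r,theta 0.226 0.702 panel 0.434
```

Request:
move_arm:
  moves:
    - [[0.0053,-0.0155,0.018,0,0,0,1],[0.0056,-0.0165,0.017,0,0,0,1],[0.0059,-0.0173,0.016,0,0,0,1],[0.0062,-0.0182,0.015,0,0,0,1],[0.0065,-0.0189,0.014,0,0,0,1],[0.0067,-0.0196,0.013,0,0,0,1],[0.007,-0.0203,0.012,0,0,0,1],[0.0072,-0.0209,0.0105,0,0,0,1]]

```text
clock: 4.7
eef_pos: [0.5308, -0.0197, 0.2536]
tool_rot: [-0.176, 0.984, 0.013, -0.002]
ft_force: [1.2, 4.6, -5.1]
grip_width: 0.0098
```

```bash
python3 -c "
from st import *
report();ang()"
```

```text
t 4.7 tcp [ 0.5308 -0.0197  0.2536] grasp in stand mm [-44.6  -6.4 261.6] w 0.0098
tool y,z in stand [0.999 0.023 0.026] [ 0.026 -0.001 -1.   ] j [-0.051  0.306  0.122  1.396  0.024 -0.404] F [ 1.2  4.6 -5.1] T [ 1.36  0.   -0.33]
handle r,theta 0.2303 1.144 panel 0.876
```

Request:
move_arm:
  moves:
    - [[0.007,-0.02,0.009,0,0,0,1],[0.007,-0.02,0.008,0,0,0,1],[0.007,-0.02,0.006,0,0,0,1],[0.007,-0.02,0.004,0,0,0,1],[0.007,-0.02,0.002,0,0,0,1],[0.007,-0.02,0.001,0,0,0,1],[0.007,-0.02,0,0,0,0,1],[0.003,-0.01,0,0,0,0,1]]

```text
clock: 5.37
eef_pos: [0.5541, -0.0877, 0.2766]
tool_rot: [-0.178, 0.983, 0.032, -0.001]
ft_force: [-1.9, 20.2, -6.1]
grip_width: 0.0096
```

```bash
python3 -c "
from st import *
from h import *
report();ang();shot('side','s2');shot('top','t2')"
```

```text
t 5.37 tcp [ 0.5541 -0.0877  0.2766] grasp in stand mm [-116.8   -6.4  284.6] w 0.0096
tool y,z in stand [0.998 0.029 0.063] [ 0.064 -0.008 -0.998] j [-0.188  0.374  0.276  1.498  0.059 -0.547] F [-1.9 20.2 -6.1] T [ 3.78  0.25 -0.4 ]
handle r,theta 0.2337 1.471 panel 1.203
```

View pics/s2.png

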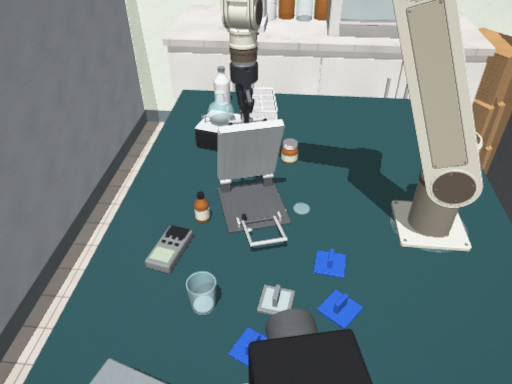

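The panel is open at its stop: force rose to 20 N, and the handle angle gives ~1.19. Next I release the handle and retreat upward.

Request:
move_arm:
  moves:
    - [[0,0,0,0,0,0,0.6],[0,0,0,0,0,0,0.2],[0,0,0,0,0,0,0.1],[0,0,0,0,0,0,0.1],[0,0,0.02,0,0,0,0.1],[0,0,0.05,0,0,0,0],[0,0,0.07,0,0,0,0],[0,0,0.05,0,0,0,0]]

```text
clock: 6.13
eef_pos: [0.5515, -0.0973, 0.372]
tool_rot: [-0.177, 0.984, 0.025, -0.007]
ft_force: [1.6, -0.0, 0.9]
grip_width: 0.0425
```

```bash
python3 -c "
from st import *
from h import *
report();c=shot('side','s3')
W=cloud(c)
# leg bar: metal at z 0.03-.055
S=np.stack([(W[...,:2]-O)@e,(W[...,:2]-O)@yv,W[...,2]],-1)
m=(S[...,0]>.12)&(S[...,0]<.17)&(abs(S[...,1])<.04)&(S[...,2]>.02)
print('bar',m.sum(),np.median(S[m],0),np.percentile(S[m],[5,95],0).round(4))
m=(S[...,0]>-.14)&(S[...,0]<-.03)&(abs(S[...,1])<.08)&(S[...,2]>.09)&(S[...,2]<.25)
p=S[m];A=np.c_[p[:,2],np.ones(len(p))];k=np.linalg.lstsq(A,p[:,0],rcond=None)[0];print('panel underside',m.sum(),k,'opening',np.pi/2-np.arctan(k[0]))
"
```

```text
t 6.13 tcp [ 0.5515 -0.0973  0.372 ] grasp in stand mm [-124.9   -1.   380. ] w 0.0425
tool y,z in stand [0.998 0.027 0.051] [ 0.051  0.005 -0.999] j [-0.196  0.388  0.542  1.756  0.042 -0.553] F [ 1.6 -0.   0.9] T [-0.07 -0.07  0.02]
bar 125 [ 0.14553331 -0.0011137   0.04127311] [[ 0.1396 -0.0366  0.035 ]
 [ 0.1489  0.0358  0.045 ]]
panel underside 1739 [ 0.40381823 -0.16216931] opening 1.1870027087904964
```

View pics/s3.png

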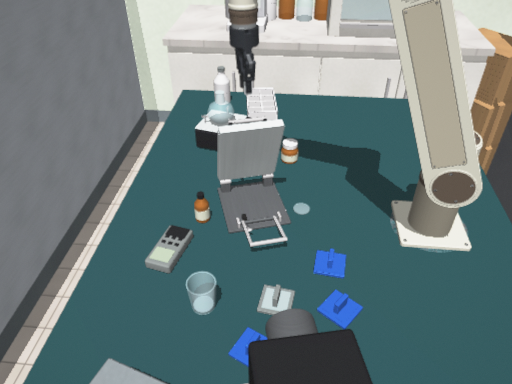

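Request:
move_arm:
  moves:
    - [[-0.022,0.063,0,-0.095,-0.032,0.03,0],[-0.022,0.063,0,0,0,0.02,0],[-0.022,0.063,0,0,0,0,0],[-0.022,0.063,0,0,0,0,0],[-0.022,0.063,-0.03,0,0,0,0],[-0.022,0.063,-0.05,0,0,0,0],[-0.022,0.063,-0.06,0,0,0,0],[-0.021,0.062,-0.06,0,0,0,0]]

```text
clock: 6.85
eef_pos: [0.4732, 0.1434, 0.2889]
tool_rot: [-0.178, 0.984, -0.013, 0.019]
ft_force: [1.2, 0.0, 0.7]
grip_width: 0.0425
```

```bash
python3 -c "
from st import *
report()"
```

```text
t 6.85 tcp [0.4732 0.1434 0.2889] grasp in stand mm [128.8  -4.5 296.8] w 0.0425
tool y,z in stand [ 0.999  0.029 -0.032] [-0.031 -0.034 -0.999] j [ 0.312  0.187  0.057  1.406 -0.03  -0.047] F [1.2 0.  0.7] T [ 0.07 -0.02 -0.02]
```

Request:
move_arm:
  moves:
    - [[-0.009,0.012,-0.07,0,0,-0.02,0],[-0.009,0.012,-0.07,0,0,0,0],[0,0,-0.07,0,0,0,0],[0,0,-0.07,0,0,0,0],[0,0,-0.07,0,0,0,0],[0,0,-0.06,0,0,0,0],[0,0,-0.03,0,0,0,0],[0,0,0,0,0,0,0]]

```text
clock: 7.52
eef_pos: [0.4627, 0.155, 0.0595]
tool_rot: [-0.176, 0.984, -0.018, 0.025]
ft_force: [0.2, 0.3, 0.4]
grip_width: 0.0425
```

```bash
python3 -c "
from st import *
report()"
```

```text
t 7.52 tcp [0.4627 0.155  0.0595] grasp in stand mm [143.3   1.7  67.5] w 0.0425
tool y,z in stand [ 0.999  0.024 -0.043] [-0.042 -0.043 -0.998] j [ 0.349  0.353 -0.363  0.812 -0.043 -0.006] F [0.2 0.3 0.4] T [-0.02  0.12  0.01]
```

Request:
move_arm:
  moves:
    - [[0,0,-0.03,0,0,0,0],[0,0,-0.025,0,0,0,0],[0,0,0,0,0,0,0],[0,0,0,0,0,0,0.5],[0,0,0,0,0,0,1],[0,0,0,0,0,0,1],[0,0,0,0,0,0,1],[0,0,0,0,0,0,1]]

```text
clock: 8.18
eef_pos: [0.4673, 0.1548, 0.0378]
tool_rot: [-0.174, 0.984, -0.016, 0.028]
ft_force: [0.2, -0.1, -4.6]
grip_width: 0.0097
```

```bash
python3 -c "
from st import *
from h import *
report();shot('side','s4')"
```

```text
t 8.18 tcp [0.4673 0.1548 0.0378] grasp in stand mm [141.6  -2.5  45.8] w 0.0097
tool y,z in stand [ 0.999  0.019 -0.042] [-0.041 -0.051 -0.998] j [ 0.345  0.386 -0.384  0.75  -0.042 -0.007] F [ 0.2 -0.1 -4.6] T [ 0.08  0.19 -0.18]
```

View pics/s4.png

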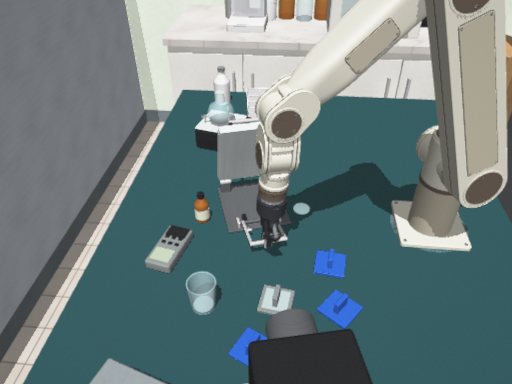

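Request:
move_arm:
  moves:
    - [[0.0023,-0.0067,0.023,-0.07,-0.024,0,1],[0.003,-0.0089,0.0222,-0.07,-0.024,0,1],[0.0038,-0.0111,0.0211,-0.07,-0.024,0,1],[0.0045,-0.0131,0.0197,-0.07,-0.024,0,1],[0.0051,-0.015,0.0182,-0.07,-0.024,0,1],[0.0057,-0.0167,0.0164,-0.07,-0.024,0,1],[0.0062,-0.0182,0.0145,-0.07,-0.024,0,1],[0.0067,-0.0195,0.0124,-0.07,-0.024,0,1]]

```text
clock: 8.9
eef_pos: [0.4818, 0.1129, 0.1143]
tool_rot: [-0.179, 0.97, -0.155, 0.05]
ft_force: [-6.3, 5.8, 1.1]
grip_width: 0.0093
```

```bash
cat >> st.py <<'E'
def leg():
    o=get_obs();M=R.from_quat(o["tool_rot"]).as_matrix();g=stand(o["eef_pos"]-0.008*M[:,2])
    d=np.array([g[0]-.03,g[2]-.018]);a=np.degrees(np.arctan2(d[1],d[0]));print('leg r,alpha deg',np.hypot(*d).round(4),a.round(1),'leg',np.radians(a-10).round(3))
E
python3 -c "
from st import *
report();leg()"
```

```text
t 8.9 tcp [0.4818 0.1129 0.1143] grasp in stand mm [ 99.5  -2.6 121.8] w 0.0093
tool y,z in stand [ 0.948  0.025 -0.318] [-0.316 -0.054 -0.947] j [ 0.42   0.31  -0.3    0.934 -0.326  0.052] F [-6.3  5.8  1.1] T [ 1.79  1.46 -0.48]
leg r,alpha deg 0.125 56.2 leg 0.806
```

Request:
move_arm:
  moves:
    - [[0.0079,-0.0231,0.012,-0.07,-0.024,0,1],[0.0079,-0.0231,0.009,-0.07,-0.024,0,1],[0.0079,-0.0231,0.006,-0.07,-0.024,0,1],[0.0079,-0.0231,0.002,-0.07,-0.024,0,1],[0.0079,-0.0233,0.0,-0.07,-0.024,0,1],[0.0079,-0.0233,-0.002,-0.07,-0.024,0,1],[0.0079,-0.0233,-0.004,-0.07,-0.024,0,1],[0.0079,-0.0233,-0.007,-0.07,-0.024,0,1]]

```text
clock: 9.57
eef_pos: [0.512, 0.0295, 0.1331]
tool_rot: [-0.18, 0.935, -0.295, 0.078]
ft_force: [-5.7, 1.7, -0.4]
grip_width: 0.0093
```

```bash
python3 -c "
from st import *
from h import *
report();leg();shot('side','s5')"
```

```text
t 9.57 tcp [0.512  0.0295 0.1331] grasp in stand mm [ 12.8  -4.  139.6] w 0.0093
tool y,z in stand [ 0.815  0.028 -0.579] [-0.577 -0.068 -0.814] j [ 0.395  0.327 -0.339  0.868 -0.619  0.003] F [-5.7  1.7 -0.4] T [ 0.89  1.67 -0.96]
leg r,alpha deg 0.1228 98.0 leg 1.536
```

View pics/s5.png

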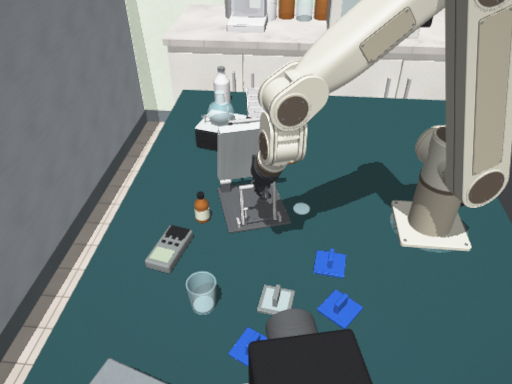

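Request:
move_arm:
  moves:
    - [[0.0076,-0.022,-0.006,-0.07,-0.024,0,1],[0.0074,-0.0215,-0.008,-0.07,-0.024,0,1],[0.0072,-0.021,-0.01,-0.07,-0.024,0,1],[0.0071,-0.0208,-0.012,-0.05,-0.017,0,1],[0.007,-0.02,-0.015,-0.03,-0.01,0,1],[0.006,-0.018,-0.017,0,0,0,1]]

```text
clock: 10.12
eef_pos: [0.5359, -0.0243, 0.1016]
tool_rot: [-0.18, 0.91, -0.363, 0.095]
ft_force: [-42.1, 52.9, 60.3]
grip_width: 0.0095
```

```bash
python3 -c "
from st import *
from h import *
report();leg()"
```

```text
t 10.12 tcp [ 0.5359 -0.0243  0.1016] grasp in stand mm [-44.9  -9.1 107.4] w 0.0095
tool y,z in stand [ 0.72   0.027 -0.694] [-0.69  -0.083 -0.719] j [ 0.341  0.401 -0.424  0.641 -0.762 -0.092] F [-42.1  52.9  60.3] T [ 0.79  2.11 -2.22]
leg r,alpha deg 0.1166 130.0 leg 2.094
```

The leg has hit its stop (angle ≈ 2.1, strong force). I'll stop pushing and release.

Request:
move_arm:
  moves:
    - [[-0.001,0.003,0.003,0,0,0,1],[0,0,0,0,0,0,0.6],[0,0,0,0,0,0,0.3],[0,0,0,0,0,0,0.1],[0,0,0,0,0,0,0.1]]

```text
clock: 10.53
eef_pos: [0.5391, -0.0178, 0.1078]
tool_rot: [-0.18, 0.91, -0.359, 0.101]
ft_force: [0.7, 0.7, 0.3]
grip_width: 0.0385
```

```bash
python3 -c "
from st import *
from h import *
report();leg();shot('side','s6');shot('top','t6')"
```

```text
t 10.53 tcp [ 0.5391 -0.0178  0.1078] grasp in stand mm [-39.7 -14.1 113.5] w 0.0385
tool y,z in stand [ 0.723  0.023 -0.69 ] [-0.685 -0.096 -0.722] j [ 0.349  0.391 -0.416  0.649 -0.758 -0.088] F [0.7 0.7 0.3] T [ 0.63  0.34 -0.01]
leg r,alpha deg 0.1183 126.1 leg 2.027
```

View pics/s6.png

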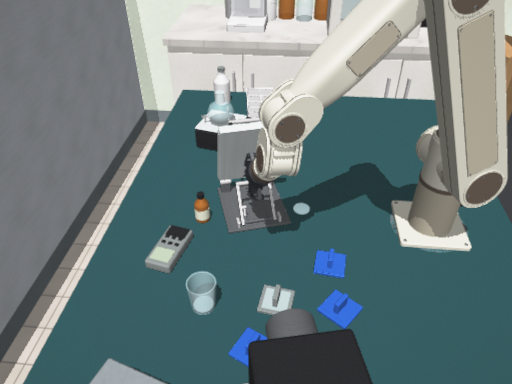

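Request:
move_arm:
  moves:
    - [[-0.005,0.013,0.014,0,0,0,0],[-0.009,0.026,0.029,0,0,0,0],[-0.009,0.026,0.029,0,0,0,0],[-0.01,0.03,0.035,0,0,0,0],[-0.012,0.035,0.04,0,0,0,0],[-0.012,0.035,0.04,0,0,0,0],[-0.012,0.035,0.05,0,0,0,0],[-0.012,0.035,0.05,0,0,0,0]]

```text
clock: 11.3
eef_pos: [0.4914, 0.0949, 0.2488]
tool_rot: [-0.177, 0.911, -0.362, 0.09]
ft_force: [0.5, -0.0, -0.6]
grip_width: 0.0427
```

```bash
python3 -c "
from st import *
from h import *
report();c=shot('side','s7')
W=cloud(c);S=np.stack([(W[...,:2]-O)@e,(W[...,:2]-O)@yv,W[...,2]],-1)
m=(S[...,0]>-.08)&(S[...,0]<0.0)&(abs(S[...,1])<.035)&(S[...,2]>.085)&(S[...,2]<.13)
print('bar',m.sum(),np.median(S[m],0),np.percentile(S[m],[5,95],0).round(4))
"
```

```text
t 11.3 tcp [0.4914 0.0949 0.2488] grasp in stand mm [ 82.4  -5.7 254.6] w 0.0427
tool y,z in stand [ 0.723  0.025 -0.691] [-0.688 -0.073 -0.722] j [ 0.601  0.303 -0.115  1.31  -0.751  0.279] F [ 0.5 -0.  -0.6] T [0.62 0.22 0.02]
bar 85 [-0.04436833 -0.00163747  0.10612167] [[-0.0518 -0.0302  0.0994]
 [-0.0403  0.0265  0.1096]]
```

View pics/s7.png

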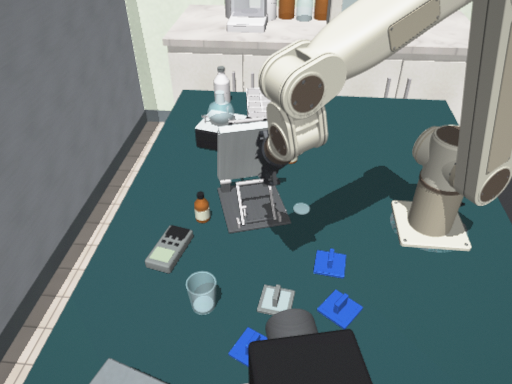

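Request:
move_arm:
  moves:
    - [[0,0,0.075,0.208,0.071,0,0],[0,0,0.075,0.208,0.071,0,0],[0.005,-0.013,0.075,0.208,0.071,0,0],[0.018,-0.053,0.03,0.208,0.071,0,0],[0.018,-0.053,0,0.208,0.071,0,0],[0.018,-0.053,0,0.208,0.071,0,0],[0.018,-0.053,0,0.208,0.071,0,0],[0.018,-0.053,0,0,0,0,0]]

```text
clock: 12.02
eef_pos: [0.5405, -0.0389, 0.3823]
tool_rot: [-0.192, 0.979, 0.044, 0.045]
ft_force: [0.2, 0.7, -0.4]
grip_width: 0.0424
```

```bash
python3 -c "
from st import *
report()"
```

```text
t 12.02 tcp [ 0.5405 -0.0389  0.3823] grasp in stand mm [-66.3  -8.6 390.2] w 0.0424
tool y,z in stand [0.996 0.06  0.069] [ 0.075 -0.1   -0.992] j [-0.132  0.27   0.397  1.641  0.112 -0.515] F [ 0.2  0.7 -0.4] T [-0.16  0.03 -0.01]
```

Request:
move_arm:
  moves:
    - [[0.005,-0.032,0,-0.1,0.067,-0.06,0.5],[0.005,-0.032,0,-0.1,0.067,-0.06,0.5],[0.005,-0.032,0,0,0,0,0.5],[0,0,0,0,0,0,0.5]]

```text
clock: 12.35
eef_pos: [0.5497, -0.1025, 0.3796]
tool_rot: [-0.151, 0.989, -0.006, -0.001]
ft_force: [0.3, 0.7, -1.1]
grip_width: 0.0216
```

```bash
python3 -c "
from st import *
from h import *
report()
c=shot('side','s8');W=cloud(c);S=np.stack([(W[...,:2]-O)@e,(W[...,:2]-O)@yv,W[...,2]],-1)
v,u=np.mgrid[:384,:512]
m=(S[...,0]>-.16)&(S[...,0]<-.08)&(abs(S[...,1])<.04)&(S[...,2]>.24)&(S[...,2]<.31)
print('handle',m.sum(),np.median(S[m],0),np.percentile(S[m],[5,95],0).round(4))
c=shot('top','t8');W=cloud(c);S=np.stack([(W[...,:2]-O)@e,(W[...,:2]-O)@yv,W[...,2]],-1)
m=(S[...,0]>-.16)&(S[...,0]<-.095)&(abs(S[...,1])<.05)&(S[...,2]>.24)&(S[...,2]<.31)
print('handle',m.sum(),np.median(S[m],0),np.percentile(S[m],[5,95],0).round(4))
"
```

```text
t 12.35 tcp [ 0.5497 -0.1025  0.3796] grasp in stand mm [-128.7    2.4  387.6] w 0.0216
tool y,z in stand [ 1.    -0.028 -0.011] [-0.011  0.004 -1.   ] j [-0.178  0.36   0.522  1.731 -0.011 -0.481] F [ 0.3  0.7 -1.1] T [ 0.   -0.01  0.02]
handle 116 [-1.11522337e-01 -1.51816667e-04  2.74812372e-01] [[-0.1167 -0.0362  0.2692]
 [-0.1078  0.0357  0.2794]]
handle 98 [-0.11255729 -0.00969259  0.27814013] [[-0.1196 -0.0461  0.2705]
 [-0.0987  0.0113  0.281 ]]
```

View pics/t8.png

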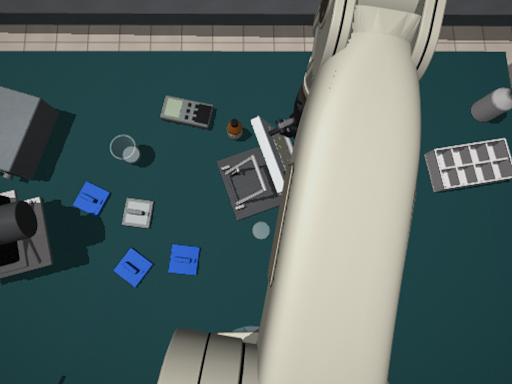

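Request:
move_arm:
  moves:
    - [[-0.004,0.012,0,0,0,0.05,0.5],[-0.004,0.012,-0.03,0,0,0,0.5],[0,0,-0.05,0,0,0,0.5],[0,0,-0.05,0,0,0,0.5],[0,0,-0.04,0,0,0,0.5],[0,0,-0.03,0,0,0,0.5],[0,0,-0.016,0,0,0,0.5],[0,0,0,0,0,0,0.5]]

```text
clock: 13.12
eef_pos: [0.5428, -0.0783, 0.2717]
tool_rot: [-0.174, 0.985, -0.005, 0.004]
ft_force: [-0.0, -1.3, -0.3]
grip_width: 0.0214
```

```bash
python3 -c "
from st import *
report();ang()"
```

```text
t 13.12 tcp [ 0.5428 -0.0783  0.2717] grasp in stand mm [-103.6    1.3  279.7] w 0.0214
tool y,z in stand [ 1.     0.021 -0.011] [-0.011 -0.007 -1.   ] j [-0.14   0.319  0.188  1.428 -0.006 -0.49 ] F [-0.  -1.3 -0.3] T [-0.23 -0.09  0.03]
handle r,theta 0.2306 1.412 panel 1.144
```

Request:
move_arm:
  moves:
    - [[0.006,-0.018,0,0,0,0,0.5],[0,0,-0.014,0,0,0,0.5],[0,0,0,0,0,0,0.5],[0,0,0,0,0,0,0.7],[0,0,0,0,0,0,1],[0,0,0,0,0,0,1],[0,0,0,0,0,0,1]]

```text
clock: 13.7
eef_pos: [0.5463, -0.0855, 0.2674]
tool_rot: [-0.176, 0.984, -0.004, 0.006]
ft_force: [-0.6, 0.9, -1.2]
grip_width: 0.01
```

```bash
python3 -c "
from st import *
report();ang()"
```

```text
t 13.7 tcp [ 0.5463 -0.0855  0.2674] grasp in stand mm [-111.5    0.3  275.4] w 0.01
tool y,z in stand [ 1.     0.023 -0.009] [-0.009 -0.011 -1.   ] j [-0.154  0.328  0.188  1.417 -0.003 -0.507] F [-0.6  0.9 -1.2] T [ 0.27  0.13 -0.2 ]
handle r,theta 0.2252 1.444 panel 1.176
```

Request:
move_arm:
  moves:
    - [[-0.0073,0.0213,-0.0035,0,0,0,1],[-0.0072,0.0211,-0.0047,0,0,0,1],[-0.0071,0.0209,-0.0058,0,0,0,1],[-0.007,0.0206,-0.0069,0,0,0,1],[-0.0069,0.0202,-0.008,0,0,0,1],[-0.0068,0.0198,-0.0091,0,0,0,1],[-0.0066,0.0193,-0.0101,0,0,0,1],[-0.003,0.01,-0.006,0,0,0,1]]

```text
clock: 14.37
eef_pos: [0.5192, -0.0062, 0.24]
tool_rot: [-0.174, 0.985, -0.01, 0.009]
ft_force: [0.4, -2.4, -1.2]
grip_width: 0.01
```

```bash
python3 -c "
from st import *
report();ang()"
```

```text
t 14.37 tcp [ 0.5192 -0.0062  0.24  ] grasp in stand mm [-27.7   0.3 248. ] w 0.01
tool y,z in stand [ 1.     0.019 -0.022] [-0.022 -0.014 -1.   ] j [-0.003  0.264  0.029  1.316 -0.016 -0.352] F [ 0.4 -2.4 -1.2] T [-0.76 -0.12 -0.28]
handle r,theta 0.2259 1.051 panel 0.783
```

Request:
move_arm:
  moves:
    - [[-0.0053,0.0154,-0.0098,0,0,0,1],[-0.0051,0.015,-0.0105,0,0,0,1],[-0.005,0.0145,-0.0112,0,0,0,1],[-0.0035,0.01,-0.008,0,0,0,1],[0,0,0,0,0,0,1]]

```text
clock: 14.78
eef_pos: [0.5083, 0.0257, 0.2164]
tool_rot: [-0.175, 0.985, -0.01, 0.008]
ft_force: [2.2, -2.2, -1.1]
grip_width: 0.0097
```

```bash
python3 -c "
from st import *
report();ang()"
```

```text
t 14.78 tcp [0.5083 0.0257 0.2164] grasp in stand mm [6.100e+00 2.000e-01 2.244e+02] w 0.0097
tool y,z in stand [ 1.     0.021 -0.022] [-0.022 -0.013 -1.   ] j [ 0.061  0.257 -0.042  1.254 -0.018 -0.291] F [ 2.2 -2.2 -1.1] T [-0.69 -0.44 -0.25]
handle r,theta 0.2259 0.868 panel 0.6
```

Two gentle rows more, then check for contact with the leg.

Request:
move_arm:
  moves:
    - [[-0.003,0.009,-0.008,0,0,0,1],[-0.001,0.003,-0.003,0,0,0,1],[0,0,0,0,0,0,1],[0,0,0,0,0,0,1]]

```text
clock: 15.12
eef_pos: [0.5072, 0.0292, 0.2126]
tool_rot: [-0.173, 0.985, -0.014, 0.009]
ft_force: [1.9, -3.3, -2.3]
grip_width: 0.0097
```

```bash
python3 -c "
from st import *
report();ang()"
```

```text
t 15.12 tcp [0.5072 0.0292 0.2126] grasp in stand mm [9.800e+00 2.000e-01 2.206e+02] w 0.0097
tool y,z in stand [ 0.999  0.018 -0.03 ] [-0.03  -0.014 -0.999] j [ 0.072  0.255 -0.055  1.24  -0.025 -0.277] F [ 1.9 -3.3 -2.3] T [-0.46 -0.29 -0.19]
handle r,theta 0.2255 0.844 panel 0.576
```

Request:
move_arm:
  moves:
    - [[0,0,0,0,0,0,0.6],[0,0,0,0,0,0,0.4],[0,0,0,0,0,0,0.4],[0,0,0,0,0,0,0.4],[0,0,0.03,0,0,0,0.3],[0,0,0.06,0,0,0,0.2],[0,0,0.07,0,0,0,0],[0,0,0.05,0,0,0,0]]

```text
clock: 15.78
eef_pos: [0.4998, 0.0339, 0.3128]
tool_rot: [-0.176, 0.984, -0.006, -0.001]
ft_force: [0.4, 0.1, 0.2]
grip_width: 0.0427
```

```bash
python3 -c "
from st import *
from h import *
report();c=shot('side','s9');W=cloud(c);S=np.stack([(W[...,:2]-O)@e,(W[...,:2]-O)@yv,W[...,2]],-1)
m=(S[...,0]>-.11)&(S[...,0]<0.02)&(S[...,1]>-.085)&(S[...,1]<.085)&(abs(S[...,2]-(.08+.63*(S[...,0]+.152)))<.02)
p=S[m];k=np.linalg.lstsq(np.c_[p[:,0],np.ones(len(p))],p[:,2],rcond=None)[0];print(m.sum(),k,'panel',np.arctan(k[0]))
"
```

```text
t 15.78 tcp [0.4998 0.0339 0.3128] grasp in stand mm [ 16.5   5.5 320.8] w 0.0427
tool y,z in stand [ 1.     0.024 -0.012] [-0.012  0.003 -1.   ] j [ 0.075  0.224  0.166  1.512 -0.013 -0.278] F [0.4 0.1 0.2] T [-0.   -0.04 -0.03]
218 [0.65816099 0.17098049] panel 0.5820909205057724
```

View pics/s9.png

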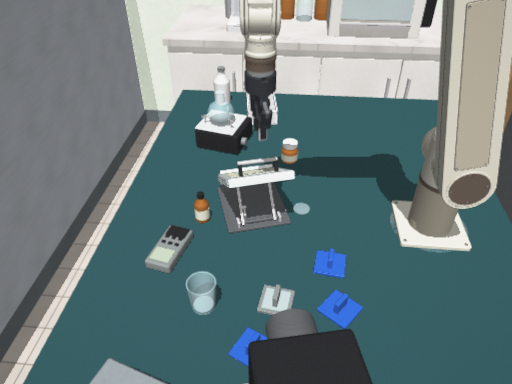

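The panel stands on the leg in the picture. Next I'll measure the white cassette at (139,213) px in the top view and re-check the panel.

```bash
python3 - <<'E'
from h import *
from st import O,e,yv
import cv2
for n in ["top0","side0"]:
    c=load(n);W=cloud(c);px=c["pixels"].astype(int)
    near=(abs(W[...,0]-.435)<.07)&(abs(W[...,1]-.31)<.07)
    white=(px[...,0]-px[...,2]>-60)
    m=near&white&(W[...,2]>.004)
    r=m&(W[...,2]>.032)
    # pixels saturation criterion
    f=near&(px.min(-1)>90)&(W[...,2]<.02)
    for nm,mm in [('all',m),('rib',r),('frame',f)]:
        p=W[mm]
        if len(p)>5:
            rr=cv2.minAreaRect(p[:,:2].astype(np.float32));d=p[:,:2]-p[:,:2].mean(0);w,V=np.linalg.eigh(d.T@d)
            print(n,nm,len(p),'rect',np.round(rr[0],4),np.round(rr[1],4),round(rr[2],1),'z',np.percentile(p[:,2],[5,50,95]).round(3),'pca',np.degrees(np.arctan2(V[1,1],V[0,1])).round(1))
c=shot('top','t9');W=cloud(c);S=np.stack([(W[...,:2]-O)@e,(W[...,:2]-O)@yv,W[...,2]],-1)
m=(S[...,0]>-.13)&(S[...,0]<0.05)&(abs(S[...,1])<.085)&(abs(S[...,2]-(.075+.63*(S[...,0]+.152)))<.02)
p=S[m];k=np.linalg.lstsq(np.c_[p[:,0],np.ones(len(p))],p[:,2],rcond=None)[0];print(m.sum(),k,'panel',np.arctan(k[0]))
E
```

```text
top0 all 784 rect [0.4362 0.3137] [0.1276 0.135 ] 1.5 z [0.006 0.01  0.041] pca 112.7
top0 rib 72 rect [0.4299 0.3231] [0.0437 0.012 ] 81.7 z [0.037 0.041 0.044] pca 81.5
top0 frame 692 rect [0.4323 0.325 ] [0.0839 0.0821] 81.9 z [0.006 0.01  0.013] pca 179.5
side0 all 825 rect [0.4413 0.3244] [0.0947 0.1064] 87.4 z [0.007 0.01  0.041] pca -145.1
side0 rib 90 rect [0.4313 0.3249] [0.047  0.0125] 82.3 z [0.034 0.041 0.044] pca 81.3
side0 frame 749 rect [0.4294 0.3173] [0.1002 0.081 ] 83.1 z [0.003 0.01  0.013] pca -139.8
7 [0.52715575 0.15653081] panel 0.48513546093561616
```

View pics/t9.png

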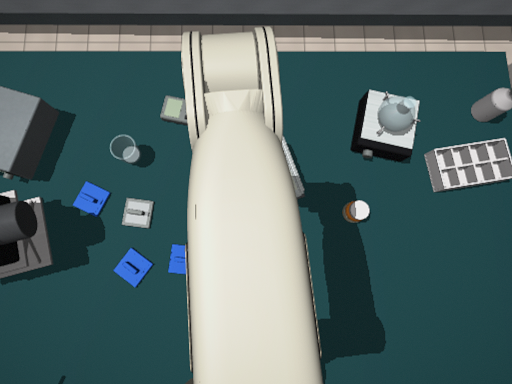

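Request:
move_arm:
  moves:
    - [[-0.015,0.06,0,0,0,0.228,0],[-0.017,0.072,0,0,0,0.228,0],[-0.017,0.072,0,0,0,0.228,0],[-0.017,0.072,-0.01,0,0,0.228,0],[-0.017,0.072,-0.03,0,0,0.228,0],[-0.017,0.072,-0.04,0,0,0.228,0],[-0.017,0.072,-0.05,0,0,0.228,0],[-0.017,0.072,-0.06,0,0,0.228,0]]

```text
clock: 16.55
eef_pos: [0.4367, 0.3125, 0.2289]
tool_rot: [-0.62, 0.784, -0.002, 0.013]
ft_force: [1.5, -0.1, -0.5]
grip_width: 0.0427
```

```bash
python3 - <<'E'
from st import *
from h import *
def r2():
    o=get_obs();M=R.from_quat(o["tool_rot"]).as_matrix();print('tool y ang',np.degrees(np.arctan2(M[1,1],M[0,1])).round(1),'z',M[:,2].round(3),'j',o['joint_pos'].round(2),o['eef_pos'])
r2()
c=shot('top','t10');W=cloud(c);S=np.stack([(W[...,:2]-O)@e,(W[...,:2]-O)@yv,W[...,2]],-1)
m=(S[...,0]>-.13)&(S[...,0]<0.05)&(abs(S[...,1])<.085)&(abs(S[...,2]-(.075+.63*(S[...,0]+.152)))<.02)
p=S[m];k=np.linalg.lstsq(np.c_[p[:,0],np.ones(len(p))],p[:,2],rcond=None)[0];print(m.sum(),k,'panel',np.arctan(k[0]))
E
```

```text
tool y ang 166.7 z [ 0.023  0.013 -1.   ] j [ 0.62  0.3   0.05  1.29 -0.   -0.72] [0.4366593  0.31252691 0.22887367]
3818 [0.621843   0.16959297] panel 0.5563258892230064
```

View pics/t10.png

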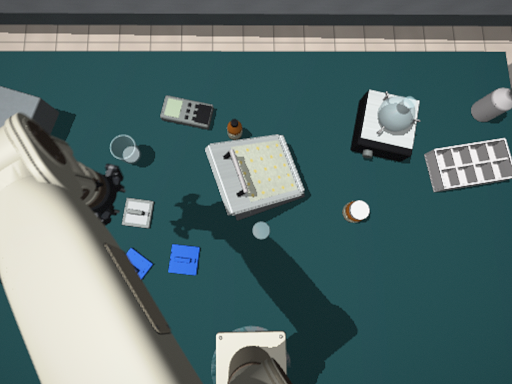

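Request:
move_arm:
  moves:
    - [[-0.006,0.012,-0.03,-0.025,0.044,0.16,0],[-0.006,0.011,-0.06,0,0,0,0],[0,0,-0.07,0,0,0,0],[0,0,-0.07,0,0,0,0],[0,0,-0.05,0,0,0,0],[0,0,-0.03,0,0,0,0],[0,0,0,0,0,0,0]]

```text
clock: 17.18
eef_pos: [0.4166, 0.3313, 0.053]
tool_rot: [-0.663, 0.748, 0.006, -0.01]
ft_force: [-0.3, -0.8, 0.3]
grip_width: 0.0426
```

```bash
cat >> st.py <<'E'
def r2():
    o=get_obs();M=R.from_quat(o["tool_rot"]).as_matrix();print(round(o['clock'],2),'tool y ang',np.degrees(np.arctan2(M[1,1],M[0,1])).round(1),'z',M[:,2].round(3),'grasp',(o['eef_pos']-.008*M[:,2]).round(4),'w',o['grip_width'].round(4),'F',o['ft_force'].round(1),'j',o['joint_pos'].round(2))
E
python3 -c "
from st import *
from h import *
r2();shot('wrist','w11')"
```

```text
Traceback (most recent call last):
  File "st.py", line 19, in r2
    o=get_obs();M=R.from_quat(o["tool_rot"]).as_matrix();print(round(o['clock'],2),'tool y ang',np.degrees(np.arctan2(M[1,1],M[0,1])).round(1),'z',M[:,2].round(3),'grasp',(o['eef_pos']-.008*M[:,2]).round(4),'w',o['grip_width'].round(4),'F',o['ft_force'].round(1),'j',o['joint_pos'].round(2))
                                                                                                                                                                                                                   ^^^^^^^^^^^^^^^^^^^^^
AttributeError: 'float' object has no attribute 'round'
```

```bash
sed -i "s/o\['grip_width'\].round(4)/round(o['grip_width'],4)/" st.py
python3 -c "
from st import *
from h import *
r2();shot('wrist','w11')"
```

```text
17.18 tool y ang 173.1 z [-0.023 -0.004 -1.   ] grasp [0.4168 0.3313 0.061 ] w 0.0426 F [-0.3 -0.8  0.3] j [ 0.67  0.47 -0.18  0.93  0.01 -0.78]
```

View pics/w11.png

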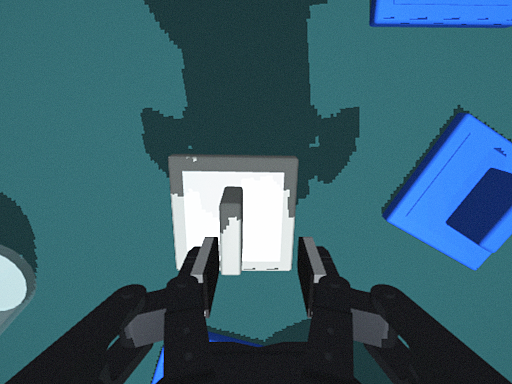

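Request:
move_arm:
  moves:
    - [[0.014,-0.007,0,0.008,-0.04,-0.04,0],[0.011,-0.007,0,0,0,0,0],[0,0,0,0,0,0,0]]

```text
clock: 17.48
eef_pos: [0.4315, 0.3251, 0.0563]
tool_rot: [-0.655, 0.756, 0.0, 0.002]
ft_force: [0.3, -0.8, -0.3]
grip_width: 0.0427
```

```bash
python3 -c "
from st import *
r2()"
```

```text
17.48 tool y ang 171.8 z [ 0.003  0.003 -1.   ] grasp [0.4315 0.3251 0.0643] w 0.0427 F [ 0.3 -0.8 -0.3] j [ 0.65  0.47 -0.18  0.92  0.   -0.78]
```

Request:
move_arm:
  moves:
    - [[0,0,-0.03,0,0,0,0],[0,0,-0.03,0,0,0,0],[0,0,0,0,0,0,0],[0,0,0,0,0,0,0]]

```text
clock: 17.82
eef_pos: [0.4378, 0.3275, 0.033]
tool_rot: [-0.653, 0.757, -0.0, 0.01]
ft_force: [-0.2, -0.9, 0.3]
grip_width: 0.0428
```

```bash
python3 -c "
from st import *
r2()"
```

```text
17.82 tool y ang 171.6 z [ 0.015  0.013 -1.   ] grasp [0.4377 0.3274 0.041 ] w 0.0428 F [-0.2 -0.9  0.3] j [ 0.64  0.5  -0.21  0.85  0.   -0.78]
```

Request:
move_arm:
  moves:
    - [[-0.012,-0.005,-0.014,-0.02,0.025,0,0],[0,0,0,0,0,0,0.4]]

```text
clock: 17.98
eef_pos: [0.433, 0.3255, 0.0282]
tool_rot: [-0.653, 0.757, 0.0, 0.003]
ft_force: [-0.1, 0.2, 0.6]
grip_width: 0.0319
```

```bash
python3 -c "
from st import *
r2()"
```

```text
17.98 tool y ang 171.6 z [ 0.004  0.004 -1.   ] grasp [0.433  0.3255 0.0362] w 0.0319 F [-0.1  0.2  0.6] j [ 0.64  0.5  -0.21  0.85  0.   -0.78]
```

Request:
move_arm:
  moves:
    - [[-0.002,-0.001,-0.008,-0.005,0.005,0,0.7],[0,0,0,0,0,0,1],[0,0,0,0,0,0,1],[0,0,0,0,0,0,1],[0,0,0,0,0,0,1]]

```text
clock: 18.4
eef_pos: [0.4326, 0.3258, 0.0255]
tool_rot: [-0.653, 0.757, 0.0, 0.002]
ft_force: [0.5, 0.8, -1.1]
grip_width: 0.0109
```

```bash
python3 -c "
from st import *
r2()"
```

```text
18.4 tool y ang 171.6 z [ 0.003  0.003 -1.   ] grasp [0.4325 0.3258 0.0335] w 0.0109 F [ 0.5  0.8 -1.1] j [ 0.65  0.51 -0.21  0.85  0.   -0.78]
```

Request:
move_arm:
  moves:
    - [[0,0,0.03,0,0,0,1],[0,0,0.06,0,0,0,1],[0,0,0.08,0,0,0,1],[0,0,0.08,0,0,0.1,1],[0,-0.01,0.08,0,0,0.16,1],[0.005,-0.03,0.08,0,0,0.16,1],[0.01,-0.05,0.08,0,0,0.16,1],[0.018,-0.06,0.06,0,0,0.16,1]]

```text
clock: 19.07
eef_pos: [0.4377, 0.2528, 0.2914]
tool_rot: [0.795, -0.607, 0.001, 0.009]
ft_force: [1.2, 0.6, -1.1]
grip_width: 0.0115
```

```bash
python3 -c "
from st import *
from h import *
r2();report();shot('side','s12')"
```

```text
19.07 tool y ang -164.8 z [-0.01  -0.016 -1.   ] grasp [0.4378 0.2529 0.2994] w 0.0115 F [ 1.2  0.6 -1.1] j [ 0.53  0.25  0.14  1.48 -0.01 -1.31]
t 19.07 tcp [0.4377 0.2528 0.2914] grasp in stand mm [243.7  -6.8 299.4] w 0.0115
tool y,z in stand [0.064 0.998 0.014] [-0.012  0.014 -1.   ] j [ 0.529  0.25   0.144  1.481 -0.009 -1.308] F [ 1.2  0.6 -1.1] T [ 0.04 -0.14  0.04]
```

View pics/s12.png

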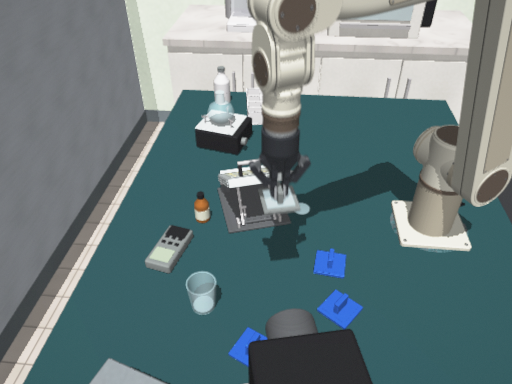

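Request:
move_arm:
  moves:
    - [[0.02,-0.055,0.04,0,0,0.06,1],[0.023,-0.068,0.02,0,0,0.05,1],[0.023,-0.068,0,0,0,0,1],[0.023,-0.068,0,0,0,0,1],[0.023,-0.068,0,0.1,0.034,0,1],[0.023,-0.068,0,0.17,0.058,0,1],[0.023,-0.068,0,0.17,0.058,0,1],[0.023,-0.068,0,0.17,0.058,0,1]]

```text
clock: 19.78
eef_pos: [0.5329, -0.016, 0.3358]
tool_rot: [0.805, -0.57, -0.129, -0.106]
ft_force: [1.3, 1.2, -0.0]
grip_width: 0.011
```

```bash
python3 -c "
from st import *
report()"
```

```text
t 19.78 tcp [ 0.5329 -0.016   0.3358] grasp in stand mm [-44.1  -9.4 343.3] w 0.011
tool y,z in stand [-0.005  1.    -0.024] [ 0.329 -0.021 -0.944] j [-0.193  0.403  0.427  1.749  0.3   -2.126] F [ 1.3  1.2 -0. ] T [-0.32 -0.22 -0.07]
```

Request:
move_arm:
  moves:
    - [[0.0125,-0.05,0,0.16,0.07,0,1],[0.0125,-0.05,0,0.16,0.07,0,1],[0.0125,-0.05,-0.03,0.06,0.03,0,1],[0.0125,-0.04,-0.05,0,0,0,1],[0,0,-0.06,0,0,0,1],[0,0,-0.05,0,0,0,1],[0,0,-0.02,0,0,0,1],[0,0,0,0,0,0,1]]

```text
clock: 20.45
eef_pos: [0.5597, -0.1332, 0.2157]
tool_rot: [0.774, -0.569, -0.225, -0.164]
ft_force: [-0.0, 0.2, -0.6]
grip_width: 0.011
```

```bash
cat >> st.py <<'E'
def pan(phi=.556,h=.0335):
    o=get_obs();M=R.from_quat(o["tool_rot"]).as_matrix();S=np.stack([np.r_[e,0],np.r_[yv,0],[0,0,1]])
    g=stand(o["eef_pos"]-0.008*M[:,2]);ux=np.array([np.cos(phi),0,np.sin(phi)]);n=np.array([-np.sin(phi),0,np.cos(phi)])
    d=g-np.array([-.14,0,.052]);P=np.stack([ux,[0,1,0],n])
    print('cass in ledge frame mm: x',((d@ux-.018)*1e3).round(1),'y',(g[1]*1e3).round(1),'underside above face',((d@n-.024-h)*1e3).round(1),'toolz in panel',(P@S@M[:,2]).round(3),'tooly',(P@S@M[:,1]).round(3),'F',o['ft_force'].round(1),'w',round(o['grip_width'],4),'t',round(o['clock'],2))
E
python3 -c "
from st import *
report();pan()"
```

```text
t 20.45 tcp [ 0.5597 -0.1332  0.2157] grasp in stand mm [-165.4    3.1  222.5] w 0.011
tool y,z in stand [0.026 1.    0.002] [ 0.535 -0.012 -0.845] j [-0.436  0.712  0.543  1.806  0.405 -2.394] F [-0.   0.2 -0.6] T [-0.63 -0.18 -0.03]
cass in ledge frame mm: x 50.4 y 3.1 underside above face 100.7 toolz in panel [ 0.009 -0.012 -1.   ] tooly [ 0.023  1.    -0.012] F [-0.   0.2 -0.6] w 0.011 t 20.45
```

Request:
move_arm:
  moves:
    - [[-0.004,0.015,-0.028,0,0,0,1],[-0.004,0.015,-0.028,0,0,0,1],[-0.004,0.015,-0.028,0,0,0,1],[-0.004,0.015,-0.028,0,0,0,1],[-0.003,0.013,-0.025,0,0,0,1],[0,0,0,0,0,0,1]]

```text
clock: 20.95
eef_pos: [0.5507, -0.096, 0.1458]
tool_rot: [0.774, -0.57, -0.224, -0.164]
ft_force: [0.6, -0.2, -0.1]
grip_width: 0.0111
```

```bash
python3 -c "
from st import *
from h import *
pan();shot('side','s13');shot('wrist','w13');pan()"
```

```text
cass in ledge frame mm: x 45.9 y -0.4 underside above face 21.2 toolz in panel [ 0.006 -0.013 -1.   ] tooly [ 0.025  1.    -0.013] F [ 0.6 -0.2 -0.1] w 0.0111 t 20.95
cass in ledge frame mm: x 45.8 y -1.3 underside above face 24.0 toolz in panel [ 0.004 -0.016 -1.   ] tooly [ 0.024  1.    -0.016] F [-0.5 -0.2 -1.7] w 0.011 t 21.05
```

View pics/w13.png

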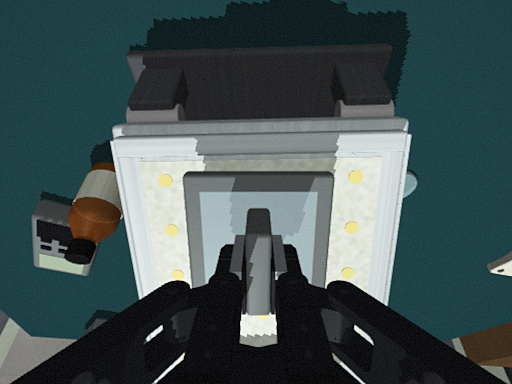

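View pics/s13.png

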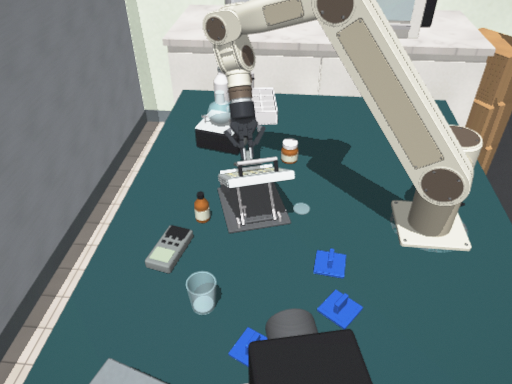

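The cassette hovers square over the face: its lower edge is at row 172 and the ledge is at row 130–155. I'll check the edge position in the panel frame from wrist depth.

```bash
cat >> st.py <<'E'
def panelcloud(c,phi=.556):
    from h import cloud
    W=cloud(c);S=np.stack([(W[...,:2]-O)@e+.14,(W[...,:2]-O)@yv,W[...,2]-.052],-1)
    x=S[...,0]*np.cos(phi)+S[...,2]*np.sin(phi)-.018;z=-S[...,0]*np.sin(phi)+S[...,2]*np.cos(phi)-.024
    return np.stack([x,S[...,1],z],-1)*1000
E
python3 -c "
from st import *
from h import *
P=panelcloud(load('w13'))
for v in [110,120,128,135,145,152,158,164,170,174,178,185,195,205]: print(v,P[v,215].round(1),P[v,300].round(1))
for u in [130,150,170,180,186,190,195,200,315,325,330,335,340,380,400]: print(u,P[200,u].round(1))
"
```

```text
110 [-21.4 -37.  -70.2] [-19.6  33.2 -71.6]
120 [-17.8 -29.1 -17.9] [-17.8  24.9  -2.8]
128 [-14.6 -26.6   0.2] [-13.5  24.5   1.2]
135 [-11.7 -25.3   9.8] [-10.8  23.4  11.1]
145 [ -6.2 -25.5  11.1] [-5.1 23.5 11.2]
152 [ -2.1 -25.8  11.1] [-1.  23.6 11.1]
158 [  3.5 -27.7   1.5] [ 4.6 24.8  1.8]
164 [  7.2 -27.9   2.1] [ 8.4 24.9  1.8]
170 [ 11.1 -28.2   1.9] [12.3 25.   1.6]
174 [  5.4 -23.   32.5] [ 6.6 21.3 31.4]
178 [  7.5 -23.2  32.6] [ 8.5 21.2 32.5]
185 [ 10.9 -23.2  33.9] [12.1 21.2 33.1]
195 [ 15.9 -23.3  35.7] [17.5 21.3 33.7]
205 [ 21.6 -23.8  35.4] [23.2 21.4 33.6]
130 [ 31.  -86.4  -0.7]
150 [ 30.3 -72.    1.9]
170 [ 30.6 -59.    1.8]
180 [ 30.7 -52.5   1.7]
186 [ 18.9 -39.3  34. ]
190 [ 19.  -37.1  34.1]
195 [ 18.9 -34.4  34.4]
200 [ 19.  -31.7  34.4]
315 [20.4 29.3 33.6]
325 [21.  34.8 32.5]
330 [21.  37.5 32.5]
335 [32.7 47.9  1.8]
340 [32.5 51.   2.4]
380 [33.3 76.9  1.6]
400 [34.9 91.3 -1.8]
```

Request:
move_arm:
  moves:
    - [[-0.0025,0.007,-0.0136,0,0,0,1],[-0.0025,0.007,-0.0136,0,0,0,1],[0,0,0,0,0,0,1]]

```text
clock: 21.3
eef_pos: [0.5518, -0.0913, 0.1368]
tool_rot: [0.775, -0.57, -0.219, -0.165]
ft_force: [-0.2, 0.3, -1.4]
grip_width: 0.011
```

```bash
python3 -c "
from st import *
pan()"
```

```text
cass in ledge frame mm: x 44.7 y -2.9 underside above face 11.3 toolz in panel [-0.001 -0.021 -1.   ] tooly [ 0.022  1.    -0.021] F [-0.2  0.3 -1.4] w 0.011 t 21.3
```

Request:
move_arm:
  moves:
    - [[-0.002,0.006,-0.0105,-0.013,0.036,0,1],[-0.001,0.003,-0.006,0,0,0,1],[0,0,0,0,0,0,1]]

```text
clock: 21.55
eef_pos: [0.5507, -0.087, 0.1287]
tool_rot: [0.773, -0.573, -0.224, -0.157]
ft_force: [0.0, 0.2, -1.2]
grip_width: 0.0108
```

```bash
python3 -c "
from st import *
pan()"
```

```text
cass in ledge frame mm: x 44.2 y -3.5 underside above face 2.2 toolz in panel [-0.003 -0.004 -1.   ] tooly [ 0.034  0.999 -0.004] F [ 0.   0.2 -1.2] w 0.0108 t 21.55
```

Request:
move_arm:
  moves:
    - [[-0.001,0.003,-0.005,0,0,0,1],[0,0,0,0,0,0,1]]

```text
clock: 21.72
eef_pos: [0.5511, -0.0864, 0.1277]
tool_rot: [0.773, -0.573, -0.222, -0.157]
ft_force: [-0.4, -0.5, -0.5]
grip_width: 0.0109
```

```bash
python3 -c "
from st import *
from h import *
pan();shot('wrist','w14')
P=panelcloud(load('w14'))
for v in [152,158,164,168,172,176,180,184,190,195]: print(v,P[v,215].round(1),P[v,300].round(1))
"
```

```text
cass in ledge frame mm: x 44.0 y -4.0 underside above face 1.1 toolz in panel [-0.006 -0.006 -1.   ] tooly [ 0.033  0.999 -0.006] F [-0.4 -0.5 -0.5] w 0.0109 t 21.72
152 [ -8.5 -24.7  10.7] [-7.1 18.6 10.8]
158 [ -5.5 -24.9  11. ] [-4.  18.6 10.6]
164 [ -2.2 -25.3  10.4] [-1.  18.5 11.6]
168 [  2.1 -27.    1.2] [ 3.9 20.1  0.1]
172 [  2.7 -26.    7.9] [ 4.4 19.2  6.8]
176 [  3.5 -25.3  13. ] [ 5.4 18.7 11.2]
180 [  5.6 -25.5  13.2] [ 7.2 18.5 12.5]
184 [  8.  -25.8  12.6] [ 9.5 18.6 12.2]
190 [ 11.3 -26.   12.5] [13.  18.7 11.7]
195 [ 13.9 -26.2  12.9] [15.6 18.6 12.1]
```

View pics/w14.png

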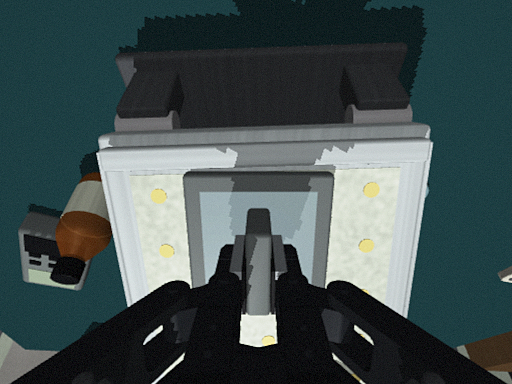

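The cassette's lower edge is 3–4 mm from the ledge and its top reads ~12.5 mm, so it is within about 1 mm of seated. Releasing.

Request:
move_arm:
  moves:
    - [[0,0,-0.001,0,0,0,0.7],[0,0,0,0,0,0,0.4],[0,0,0,0,0,0,0.2],[0,0,0,0,0,0,0.2]]

```text
clock: 22.1
eef_pos: [0.5514, -0.0862, 0.127]
tool_rot: [0.773, -0.573, -0.222, -0.157]
ft_force: [0.1, -0.1, 0.3]
grip_width: 0.0343
```

Request:
move_arm:
  moves:
    - [[0.002,-0.006,0.01,0,0,0,0.2],[0.005,-0.016,0.027,0,0,0,0.2],[0.007,-0.021,0.035,0,0,0,0.2],[0.007,-0.021,0.05,0,0,0,0.2],[0.007,-0.021,0.06,0,0,0,0.2],[0.003,-0.01,0.06,0,0,0,0.2],[0,0,0,0,0,0,0.2]]

```text
clock: 22.68
eef_pos: [0.564, -0.134, 0.2519]
tool_rot: [0.772, -0.573, -0.226, -0.156]
ft_force: [0.6, -0.6, -0.1]
grip_width: 0.0341
```

```bash
python3 -c "
from st import *
from h import *
pan();shot('wrist','w15');shot('side','s15')
P=panelcloud(load('w15'))
v,u=np.mgrid[:384,:512]
px=load('w15')['pixels'].astype(int)
m=(abs(P[...,1])<70)&(P[...,0]>15)&(P[...,0]<150)&(P[...,2]<16)&(P[...,2]>-3)
c=(P[...,2]>8)&(P[...,2]<16)&(P[...,0]>1)&(P[...,0]<95)&(abs(P[...,1])<70)
q=P[c];r=cv2.minAreaRect(q[:,:2].astype(np.float32));print('cass',c.sum(),r,np.percentile(q,[2,50,98],0).round(1))
A=np.c_[q[:,:2],np.ones(len(q))];print('plane',np.linalg.lstsq(A,q[:,2],rcond=None)[0])
f=(abs(P[...,2])<5)&(P[...,0]>5)&(P[...,0]<100)&(abs(P[...,1])>50)&(abs(P[...,1])<80);q=P[f];A=np.c_[q[:,:2],np.ones(len(q))];print('face',f.sum(),np.linalg.lstsq(A,q[:,2],rcond=None)[0])
"
```

```text
cass in ledge frame mm: x 67.7 y -0.8 underside above face 132.6 toolz in panel [ 0.001 -0.    -1.   ] tooly [ 0.035  0.999 -0.   ] F [ 0.6 -0.6 -0.1] w 0.0341 t 22.68
cass 6010 ((43.477333068847656, -5.200653076171875), (80.18319702148438, 79.37065124511719), 87.86846923828125) [[  4.7 -43.4   9.9]
 [ 39.2  -3.8  11.7]
 [ 81.3  33.2  13.2]]
plane [ 2.71605976e-03 -5.40549900e-04  1.15175393e+01]
face 5554 [ 2.53184586e-03 -1.17426274e-03  1.84380010e+00]
```

View pics/w15.png

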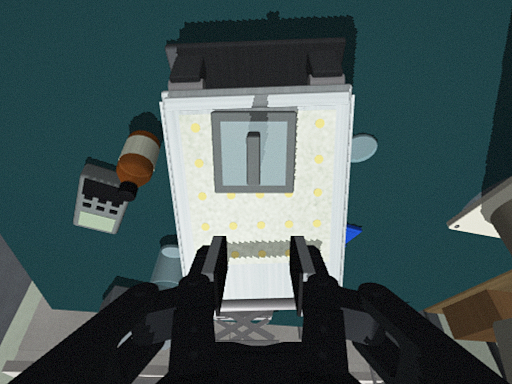

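View pics/s15.png

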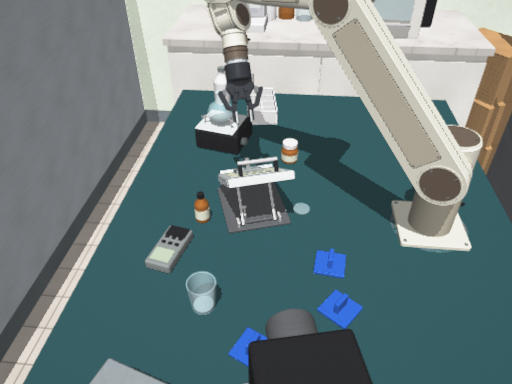

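The cassette centre is at x 43.5 and y −5 mm in the ledge frame, about 2° off square and lying flush. The panel is at ≈0.558, and the gripper is clear. Handing in.

```bash
python3 -c "
from workcell import *
print(job_done())"
```

```text
the job is handed in; nothing more can be done
None
```

I raised the panel to its stop and swung the prop leg over centre until it locked. I then lowered the panel onto the leg, placed the white cassette against the ledge with its rib pointing up the face, and handed in at about 23 s.

My last checks:

| Check | Measured | Wanted |
|---|---|---|
| Panel opening | about 0.558 rad | 0.52–0.60 |
| Cassette middle along the face, from the ledge | 43.5 mm | 35–53 |
| Cassette middle along the ledge | −5 mm | within ±48 |
| Cassette out of square | about 2° (0.035 rad) | below 0.2 rad |
| Cassette top above the face | about 10 mm (its frame thickness) | flush |

- **Leg:** I last measured its bar after locking and before lowering the panel, near x −47, z 104 mm, which is its locked position. After that I only saw the panel resting on it.
- **Loose items:** the beaker, jar, bottle, lens, meter and blue look-alikes look unmoved in the final pictures. I did not re-measure them, and the robot was touching nothing at the end.
- **Forces:** one reading was high, with the wrist force at about 90 N (limit 120 N) as the leg met its stop. I backed off at once.
- **Releasing the handle:** when I let go of the handle the first time, a finger may have brushed the panel. The panel still read 1.187 rad, its fully open stop.

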